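Level the pilot's joystick box with a wedge and free its stick

TASK

The ROV pilot's joystick box leans because the rubber feet under the end with the yellow bump rail have come off. Push the yellow wedge, thin end first, in under the middle of that low edge until the box sits level on it, without shoving the box along the bench; only then slide the orange transport-lock grip on the lid all the way to its end stop so that the stick is free. Leave the radio, the mug and the white spool where they are.

Things in the scene. Friction and masses are not known exactly. Their poses are not given: they have to be found in the camera images.
- ctl: Loose aluminium joystick box, ~1.5 kg, 180 (x) by 240 (y) by 75 mm high; origin: centre of its flat underside, z up, -x towards the robot. Rubber feet 18 mm tall at x=70, y=+-90; only screw studs 7 mm tall at x=-75, y=+-90, so it leans 0.077 rad down at the -x edge; lifting that edge turns it on the rubber feet, which grip the bench. Level: z upright, underside 18 mm above the bench.
- ctl_edge (a point): Middle of the box's low bottom edge, to be wedged (box frame x=-90, y=0, z=0 mm; axes as the box). 6 mm above the bench at the start, 18 mm when level.
- rail_mid (a point): Middle of the bar of the yellow bump rail fixed on the box: tube 12 mm thick, 200 mm wide, overhanging the low edge by 44 mm (box frame x=-134, z=113 mm; axes as the box). A hand at the low edge must lean back to stay below and outside it. Its legs stand on the lid at x=-62, y=+-105.
- stick_top (a point): Top of the black joystick, 42 mm thick, fixed upright on the box (box frame x=35, y=0, z=224 mm). Other lid fittings: red stop button at x=50, y=85, up to z=105 mm; two toggles at x=55, y=-75 and -100, up to z=92; bubble level at x=-48, y=-85, radius 16, up to z=83.
- wedge_heel (a point): Centre of the heel of the loose yellow nylon wedge (0.11 kg, lying flat, slippery); hold it here, across its 45 mm (y). Heel: 25 (x) by 45 by 38 mm high, this point 19 mm above the underside. x points to the thin end: the slope starts 12.5 mm ahead, 26 mm thick, and runs 115 mm down to 3 mm.
- wedge_tip (a point): Middle of the wedge's thin end, at its underside, 127.5 mm ahead of the heel's centre; axes as the heel. The box's edge rides up the slope, 1 mm for 5 mm of push, pushing force about 5 to 15 N; the box is level with about 75 mm of wedge under it and goes past level if pushed further. The wedge stays put when let go.
- lock (a joint): Transport lock slide of the stick, on the lid: 0 locked (steel fork round the stick's shaft), grows as the grip slides towards the box's +y, end stop at 0.045 m. About 2 N of friction; stays where it is left.
- lock_grip (a point): Orange grip of the lock slide, 18 by 18 mm, from 6 to 38 mm above the lid; this point is on its centre line 28 mm above the lid (box frame x=-48, z=103 mm; y=-22.5 mm locked, +22.5 mm at the stop). Axes as the box. The plate round its foot reaches 8 mm above the lid.
- radio: Bystander: black handheld radio lying on the bench, 115 by 58 by 34 mm, with a stub aerial 90 mm long to its +x; origin under its centre.
- mug: Bystander: blue mug, 80 mm across, 92 mm tall, handle at its +y; origin at the centre of its foot.
- spool: Bystander: empty white cable spool standing upright, 100 mm across, 75 mm tall; origin at the centre of its foot.
Not all that is in view belongs to the job. Of the things like the part that bears wedge_heel, leave any that is blue or brown; of the rest the smaller one is meant.

How it is judged:
On the way, in this order (a step that is already met when the one before it is completed fails the run):
1. the box sits level on the wedge while the stick is still locked (angle between ctl's own z axis and vertical below 0.0175 rad and x of wedge_heel in the frame of ctl above -0.175 m and y of wedge_heel in the frame of ctl between -0.05 and 0.05 m and height (world z) of wedge_heel below 0.026 m and linear speed of ctl below 0.01 m/s and angular speed of ctl below 0.05 rad/s and value of joint lock below 0.015 m), for 0.3 s.
2. the lock slide is at its end stop (value of joint lock above 0.041 m), for 0.2 s.
At the end, for the whole second after the job is handed in: Box level within 1 degree, at rest, within 30 mm of its start; wedge flat, thin end in under the low edge, heel under 175 mm from the box's origin along its x and within 50 mm of its centre line; lock slide above 0.041 m (within 4 mm of the stop); radio, mug and spool within 20 mm of their starts (angle between ctl's own z axis and vertical below 0.0175 rad and x of wedge_heel in the frame of ctl above -0.175 m and y of wedge_heel in the frame of ctl between -0.05 and 0.05 m and height (world z) of wedge_heel below 0.026 m and linear speed of ctl below 0.01 m/s and angular speed of ctl below 0.05 rad/s and value of joint lock above 0.041 m and distance of ctl from where it was at the start of the episode below 0.03 m and distance of each of radio, mug, spool from where it was at the start of the episode below 0.02 m); the robot touches nothing.
It fails at once if the box is shoved more than 30 mm along the bench (distance of ctl from where it was at the start of the episode above 0.03 m).
It fails at once if the stick is unlocked while the box still leans (value of joint lock above 0.02 m and angle between ctl's own z axis and vertical above 0.035 rad).
It fails at once if the radio, the mug or the spool is moved more than 20 mm (distance of any of radio, mug, spool from where it was at the start of the episode above 0.02 m).
It also fails if it takes over 72 s, if anything falls off the work surface, if the arm or the gripper's body presses on something with over 40 N, if the wrist force passes 120 N, or if a joint passes its speed limit or range.

ROBOT

A 6-joint arm with a two-finger parallel gripper is mounted at the origin on the work surface. World frame = base frame: x ahead of the robot, y to its left, z up, the work surface at z = 0. Lengths are in m, angles in rad, forces in N, time in s.
With the tool pointing down it reaches from about 0.375 to 0.975 m from the base axis. Payload 3.8 kg.
Tool frame: the origin (TCP) lies midway between the tips of the shut fingers; the grasp point (between the pads) lies 19 mm behind it; z points along the fingers, y is the line along which they close (so a half turn about z gives the same grasp; the last joint's range is limited). The gripper opens to 85 mm and grips with 20 to 120 N. Pads are 22 mm wide; open, the fingers measure 114 mm over their backs; the gripper's body (76 mm by 85 mm) begins 54 mm behind the grasp point. The pads swing forward as they close: fully open they stand 13 mm farther back than shut.
Start: joints at [-1.211, 0.264, 1.604, -0, 1.274, -0.037], TCP at [0.261, -0.623, 0.202] pointing down, gripper open.
Joint ranges: [-2.63, 2.63], [-0.94, 2.18], [0.31, 2.57], [-1.31, 4.45], [0, 2.66], [-2.55, 2.55]. Speed limits (rad/s): [2.57, 2.57, 3.14, 3.14, 3.14, 3.14].

INTERFACE

Orientations are given as a rotation vector (axis times angle).
In Python, from workcell import bot gives the robot as it stands.
- The arm moves only by the tool step_arm, never from a script. Its argument "motion" is a list of rows, each a list of 5 numbers: the finger opening in cm, from 0 to 8.54, then the shift along the tool's x, y, z in cm, then the turn about the tool's z in degrees. In form: [[claw, dx, dy, dz, twist], ...]. A call has 1 to 20 rows; each row is the pose to reach, as a shift and turn from the pose commanded when the call began, along the tool's axes at that moment; what a row does not reach only later rows make up. A row lasts 1/10 s, in which the tool goes at most 50 mm and 8.59 degrees, less where a joint would pass 70% of its speed; a pose out of reach is approached as far as the arm can. A call with a gripper value outside its range is refused whole. The fingers move at their own pace and stop on an object; "force" is the grip in N (left out, the last holds). Time passes only in rows, so rows that repeat a pose let the fingers close. It gives the time, the measured TCP pose, the force, the opening and the grip force at its end, in the units of the state.
- bot.read_state(): the state, without advancing time (a new reading comes with each control period).
- bot.read_camera(name): name is "scene" or "top" or "wrist"; returns (picture, depth): 420x560x3 uint8, red, green, blue; 420x560 float32, m along the optical axis (not along the pixel's ray), 0 where there is no reading.
- bot.calibration(name): a dict with "mtx" (3x3 intrinsics, pixels), "k1" (the pictures are not rectified: a ray, as slopes to the right and down, at radius r is drawn at 1 + k1 r^2 times it, then the intrinsics apply), "origin" and "orientation" of the camera in the world; the wrist camera has in their place "T_tool_cam" (4x4, takes a point from camera to tool coordinates, whose origin is the TCP and whose axes are the flange's). Camera axes: x right, y up, looking along -z (the intrinsics and any distortion apply to the point x, -y, -z); pixel columns grow to the right and rows downward; lengths in m; the calibration is good to about 2 mm. A picture is of the moment at which its call begins: read the wrist's pose just before it. calibration takes no time and is no camera call.
- bot.finish_job(): hands the job in; it is judged then, once.
The state is a dict: "time": time; "q": joint angles; "joint_vel": joint speeds; "joint_torque": joint torques, N m; "tool_pos": TCP position; "tcp_rot": TCP orientation; "wrist_force": force on the tool from outside, world axes, zero at the start; "torque": the same for the moment, N m; "width": opening from 0.0 (shut) to 1.0 (fully open); "grip_force": force on a finger pad.
Only numpy, scipy, OpenCV 4.12 (cv2) and the standard library are available. Lean on these libraries where they do the work, as an engineer would, in place of code of your own. Each camera call takes 0.05 s, during which the arm holds its last target. There are 200 camera calls.

## Working session

There is one attempt and no reset: what is moved stays moved. The work goes in short steps, Python scripts to look and compute and a tool call to move; the robot and the scene stay as the last step left them, time stands still between calls to the robot, and variables do not carry over. Pictures are saved under pics/ and viewed, at most 10 in all, crops included, and the job is handed in when it is done.

Besides the shell and the picture viewer there is one more tool, called after "Request:" as name(argument=value, ...), one argument or row to a line, values as JSON. step_arm: Moves the arm, as the interface text tells. Its arguments: {"type":"object","properties":{"motion":{"type":"array","items":{"type":"array","items":{"type":"number"}}},"force":{"type":"number"}},"required":["motion"]}

```bash
mkdir -p pics; ls; cat > h.py <<'E'
import numpy as np, cv2
from scipy.spatial.transform import Rotation as R
from workcell import bot
def cam(name):
    s=bot.read_state(); im,d=bot.read_camera(name); c=bot.calibration(name)
    if name=="wrist":
        T=np.eye(4); T[:3,:3]=R.from_rotvec(s["tcp_rot"]).as_matrix(); T[:3,3]=s["tool_pos"]; T=T@np.array(c["T_tool_cam"])
    else:
        T=np.eye(4); o=np.array(c["orientation"]); T[:3,:3]=o if o.shape==(3,3) else R.from_rotvec(o).as_matrix(); T[:3,3]=c["origin"]
    return im,d,(np.array(c["mtx"],float),float(c["k1"]),T)
def rays(uv,C):
    K,k,T=C; uv=np.atleast_2d(np.array(uv,float))
    p=cv2.undistortPoints(uv.reshape(-1,1,2),K,np.array([k,0,0,0.])).reshape(-1,2)
    return np.c_[p[:,0],-p[:,1],-np.ones(len(p))]
def world(uv,d,C):
    uv=np.atleast_2d(uv); z=d[uv[:,1].astype(int),uv[:,0].astype(int)]
    return (rays(uv,C)*z[:,None])@C[2][:3,:3].T+C[2][:3,3]
def atz(uv,z,C):
    r=rays(uv,C)@C[2][:3,:3].T; o=C[2][:3,3]
    return o+r*((z-o[2])/r[:,2])[:,None]
def cloud(d,C):
    v,u=np.mgrid[0:420,0:560]; P=world(np.c_[u.ravel(),v.ravel()],d,C).reshape(420,560,3); P[d==0]=np.nan; return P
def save(im,n): cv2.imwrite("pics/"+n,im[...,::-1])
E
python3 - <<'E'
from h import *
for n in("top","scene"):
    im,d,C=cam(n); save(im,n+".png"); np.savez("/tmp/"+n,im=im,d=d); print(bot.calibration(n))
print(bot.calibration("wrist")); print(bot.read_state())
E
```

```text
pics
{'mtx': array([[475.88163917,   0.        , 276.7267667 ],
       [  0.        , 475.88163917, 211.19172577],
       [  0.        ,   0.        ,   1.        ]]), 'k1': -0.0640280300960904, 'origin': array([0.37653163, 0.11001445, 1.6756601 ]), 'orientation': array([ 0.0678867 , -0.08316749, -1.54873662])}
{'mtx': array([[506.06899439,   0.        , 291.26612684],
       [  0.        , 506.06899439, 209.3247487 ],
       [  0.        ,   0.        ,   1.        ]]), 'k1': -0.14376845288647552, 'origin': array([1.58608379, 0.05650299, 1.36562348]), 'orientation': array([0.57644333, 0.54746022, 1.496518  ])}
{'mtx': array([[304.70419432,   0.        , 276.2180398 ],
       [  0.        , 304.70419432, 209.04940177],
       [  0.        ,   0.        ,   1.        ]]), 'k1': -0.04664685156897103, 'T_tool_cam': array([[ 7.46843987e-04,  9.49683163e-01,  3.13211323e-01,
         8.03408203e-02],
       [ 9.99999497e-01, -9.18869950e-04,  4.01619288e-04,
        -4.89515300e-05],
       [ 6.69211548e-04,  3.13210865e-01, -9.49683371e-01,
        -1.71761622e-01],
       [ 0.00000000e+00,  0.00000000e+00,  0.00000000e+00,
         1.00000000e+00]])}
{'time': 0.1, 'q': array([-1.21088969e+00,  2.64714504e-01,  1.60525741e+00,  2.41222038e-05,
        1.27373190e+00, -3.69034804e-02]), 'joint_vel': array([ 1.04454825e-03,  7.65525495e-06, -2.00387233e-03,  1.48769217e-04,
        6.08339683e-04, -1.86455326e-03]), 'joint_torque': array([ 1.12285265e-04, -5.16708219e+01, -3.68588769e+01, -4.42679280e-06,
        6.28044829e-03,  2.10190257e-05]), 'tool_pos': array([ 0.26061545, -0.62185471,  0.2009511 ]), 'tcp_rot': array([-3.07791721e+00, -6.18804192e-01,  4.97169028e-04]), 'wrist_force': array([-0.03866891,  0.05053918, -0.24999072]), 'torque': array([-0.02389156, -0.03657214, -0.00168043]), 'grip_force': 0.0, 'width': 0.9984692123860689}
```

View pics/top.png

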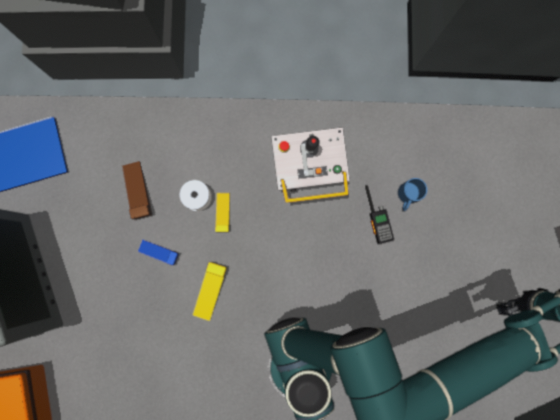

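View pics/scene.png

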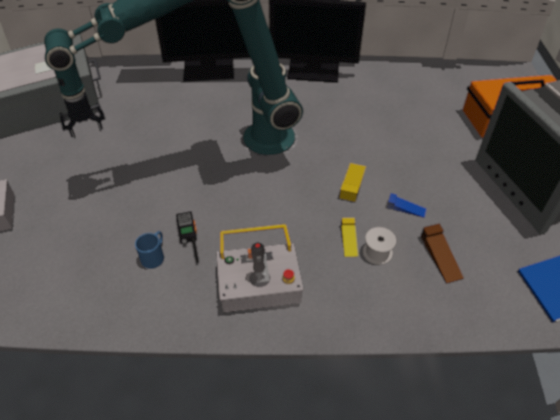

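The top view shows the small yellow wedge at about (222,212), with the white spool at (195,195) close to its +y side. The large yellow decoy is at (210,291). The box is at about (311,160), with its rail at (317,197), and the lock grip is near (320,171). The scene view shows the small wedge's heel at (348,222), facing the robot.

```bash
python3 - <<'E'
from h import *
for n,b in(("top",(200,185,245,240)),("scene",(335,210,365,262))):
    z=np.load("/tmp/"+n+".npz"); im,d=z["im"],z["d"]
    c=bot.calibration(n); T=np.eye(4);T[:3,:3]=R.from_rotvec(c["orientation"]).as_matrix();T[:3,3]=c["origin"];C=(c["mtx"],c["k1"],T)
    P=cloud(d,C)
    u0,v0,u1,v1=b; hsv=cv2.cvtColor(im,cv2.COLOR_RGB2HSV)
    m=np.zeros(d.shape,bool); m[v0:v1,u0:u1]=True
    m&=(hsv[...,0]>20)&(hsv[...,0]<35)&(hsv[...,1]>120)
    q=P[m]; top=q[q[:,2]>.031]
    r=cv2.minAreaRect(q[:,:2].astype(np.float32)*1000); print(n,"wedge rect",r, "heel med",np.median(top,0),len(top), "zmax",np.nanmax(q[:,2]))
    for lo in(.3,.36,.38,.40,.42,.44,.46,.48,.50): 
        t=q[(q[:,0]>lo)&(q[:,0]<lo+.02)]
        if len(t): print(lo,len(t),t.mean(0).round(4))
    if n=="top":
        # lid: light pixels
        B=np.zeros(d.shape,bool);B[120:205,265:355]=True
        lid=B&(hsv[...,1]<40)&(hsv[...,2]>150)
        p=P[lid]; p=p[(p[:,2]>.06)&(p[:,2]<.11)]
        A=np.c_[p[:,:2],np.ones(len(p))]; co=np.linalg.lstsq(A,p[:,2],rcond=None)[0]; print("lid plane",co,len(p))
        print("lid rect",cv2.minAreaRect(p[:,:2].astype(np.float32)*1000))
        rail=B&(hsv[...,0]>15)&(hsv[...,0]<35)&(hsv[...,1]>130)
        p=P[rail]; p=p[p[:,2]>.09]; print("rail",p.mean(0),cv2.minAreaRect(p[:,:2].astype(np.float32)*1000))
        print("bench",np.nanmedian(P[230:260,250:350,2]))
    crop=im[110:240,150:440] if n=="top" else im[200:320,190:430]
    save(cv2.resize(crop,None,fx=2.7,fy=2.7,interpolation=cv2.INTER_CUBIC),n+"c.png")
E
```

```text
top wedge rect ((531.0108032226562, 285.8138122558594), (139.22837829589844, 44.016029357910156), 4.283276557922363) heel med [0.47323997 0.28601569 0.03817793] 92 zmax 0.047344194322440414
0.46 76 [0.4706 0.2849 0.038 ]
0.48 70 [0.4902 0.2836 0.0278]
0.5 78 [0.5103 0.2853 0.0214]
lid plane [0.07518602 0.01223705 0.03527096] 3094
lid rect ((714.4212036132812, -13.693222045898438), (186.38351440429688, 247.22084045410156), 8.768346786499023)
rail [ 0.5943342  -0.03071473  0.11890755] ((659.8091430664062, -23.2764892578125), (186.8628387451172, 218.72341918945312), 4.294655799865723)
bench 0.000556979654772416
scene wedge rect ((529.7326049804688, 283.3045654296875), (145.04393005371094, 46.23662185668945), 1.5381804704666138) heel med [0.47649457 0.28120169 0.03816474] 81 zmax 0.04594996569995402
0.44 1 [0.4574 0.2762 0.0307]
0.46 61 [0.4719 0.2795 0.0343]
0.48 91 [0.4884 0.2813 0.0279]
0.5 77 [0.5096 0.2804 0.0205]
```

View pics/topc.png

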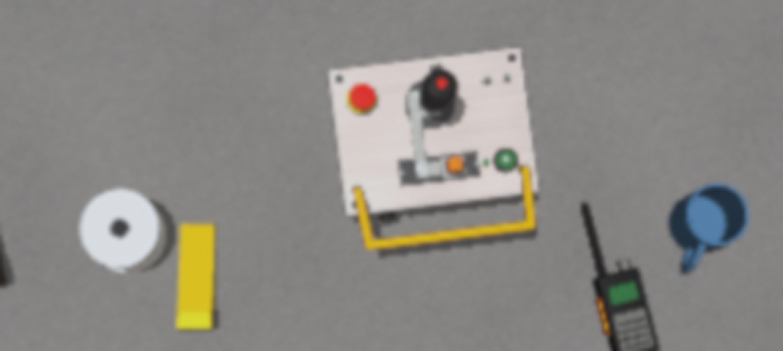

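Request:
step_arm(
  motion=[
    [8.5,35.8,-36.2,0,10],
    [8.5,35.8,-36.2,0,10],
    [8.5,35.8,-36.2,0,10],
    [8.5,35.8,-36.2,0,10],
    [8.5,35.8,-36.2,0,10],
    [8.5,35.8,-36.2,0,10],
    [8.5,35.8,-36.2,0,10],
    [8.5,35.8,-36.2,0,10],
    [8.5,35.8,-36.2,0,10],
    [8.5,57.9,-74,0,19.7],
    [8.5,57.9,-74,0,19.7],
    [8.5,57.9,-74,0,19.7],
    [8.5,57.9,-74,0,19.7],
    [8.5,57.9,-74,0,19.7],
    [8.5,57.9,-74,0,19.7],
    [8.5,57.9,-74,0,19.7],
    [8.5,57.9,-74,0,19.7],
    [8.5,57.9,-74,0,19.7],
    [8.5,57.9,-74,0,19.7],
    [8.5,57.9,-74,0,19.7],
  ],
)

```text
time: 2.1
tool_pos: [0.5088, 0.2891, 0.2015]
tcp_rot: [-3.138, -0.091, 0.0]
wrist_force: [-0.8, -0.8, 0.1]
width: 0.991
grip_force: 0.0
```

```bash
cat >> h.py <<'E'
def state():
    s=bot.read_state(); M=R.from_rotvec(s["tcp_rot"]).as_matrix()
    print("t",round(s["time"],2),"p",s["tool_pos"].round(4),"phi",round(np.degrees(np.arctan2(M[1,0],M[0,0])),2),"tilt",M[:2,2].round(4),"F",s["wrist_force"].round(1),"w",round(s["width"],3),"q6",s["q"][5].round(2)); return s,M
def rel(M,w):  # world shift -> tool cm
    return (M.T@np.array(w)*100).round(2)
E
python3 - <<'E'
from h import *
s,M=state()
im,d,C=cam("wrist"); save(cv2.resize(im,None,fx=1.4,fy=1.4),"w1.png"); np.savez("/tmp/w1",im=im,d=d)
P=cloud(d,C); hsv=cv2.cvtColor(im,cv2.COLOR_RGB2HSV)
m=(hsv[...,0]>20)&(hsv[...,0]<35)&(hsv[...,1]>120)
q=P[m];q=q[(q[:,0]>.44)&(q[:,0]<.63)&(abs(q[:,1]-.285)<.06)]
print(len(q),cv2.minAreaRect(q[:,:2].astype(np.float32)*1000))
top=q[abs(q[:,2]-.038)<.003]; print("heel",cv2.minAreaRect(top[:,:2].astype(np.float32)*1000),top.mean(0))
sl=q[(q[:,2]<.03)]
k=[]
for a in np.arange(.48,.62,.01):
    t=q[(q[:,0]>a)&(q[:,0]<a+.01)]
    if len(t)>20:k.append((a+.005,(t[:,1].max()+t[:,1].min())/2,np.ptp(t[:,1]),np.median(t[:,2])))
print(np.array(k).round(4))
# box/spool from top
im2,d2,C2=cam("top"); np.savez("/tmp/top2",im=im2,d=d2)
P=cloud(d2,C2);hsv=cv2.cvtColor(im2,cv2.COLOR_RGB2HSV)
S=P[165:225,170:215].reshape(-1,3);S=S[S[:,2]>.06];print("spool",cv2.minEnclosingCircle(S[:,:2].astype(np.float32)*1000))
E
```

```text
t 2.1 p [0.5088 0.2891 0.2015] phi 3.32 tilt [-0.0004  0.0021] F [-0.8 -0.8  0.1] w 0.991 q6 1.98
4857 ((531.360107421875, 269.40655517578125), (138.8945770263672, 76.20355987548828), 0.3930925726890564)
heel ((473.6874084472656, 282.9775695800781), (23.738155364990234, 44.29996871948242), 0.3930926024913788) [0.47409107 0.28312618 0.0380938 ]
[[0.485  0.2815 0.0477 0.0327]
 [0.495  0.2821 0.0474 0.0243]
 [0.505  0.2823 0.0458 0.0224]
 [0.515  0.2834 0.048  0.0206]
 [0.525  0.2688 0.0751 0.0183]
 [0.535  0.2832 0.0469 0.0163]
 [0.545  0.2832 0.0462 0.0142]
 [0.555  0.2838 0.046  0.0122]
 [0.565  0.284  0.0465 0.0104]
 [0.575  0.2842 0.0451 0.0081]
 [0.585  0.2851 0.0446 0.0061]
 [0.595  0.285  0.0456 0.0041]
 [0.605  0.2786 0.0288 0.003 ]]
spool ((550.8139038085938, 329.8267517089844), 107.55048370361328)
```

View pics/w1.png

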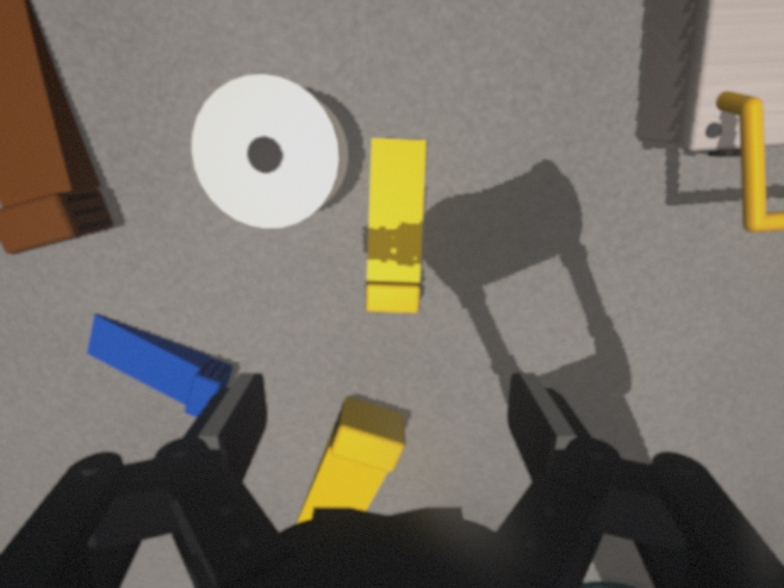

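```bash
python3 - <<'E'
from h import *
z=np.load("/tmp/w1.npz"); d=z["d"]; c=bot.calibration("wrist"); C=(c["mtx"],c["k1"],np.array(c["T_tool_cam"]))
P=cloud(d,C).reshape(-1,3); P=P[(P[:,2]<.02)&(P[:,2]>-.3)]
for a in np.arange(-.17,.02,.01):
    t=P[(P[:,2]>a)&(P[:,2]<=a+.01)]
    if len(t): print(a.round(3),len(t),"x",t[:,0].min().round(3),t[:,0].max().round(3),"y",t[:,1].min().round(3),t[:,1].max().round(3))
z=np.load("/tmp/top2.npz");im,d=z["im"],z["d"]
c=bot.calibration("top"); T=np.eye(4);T[:3,:3]=R.from_rotvec(c["orientation"]).as_matrix();T[:3,3]=c["origin"];C=(c["mtx"],c["k1"],T)
P=cloud(d,C);h=cv2.cvtColor(im,cv2.COLOR_RGB2HSV)
m=np.zeros(d.shape,bool);m[120:210,265:360]=True
q=P[m&(h[...,0]>15)&(h[...,0]<35)&(h[...,1]>130)]; 
print("rail top z",np.nanpercentile(q[:,2],[50,90,99]))
bar=q[(q[:,0]<.605)&(q[:,2]>.09)]; f=np.polyfit(bar[:,1],bar[:,0],1); print("bar slope deg",np.degrees(np.arctan(f[0])),"y",bar[:,1].min(),bar[:,1].max(),"x@mid",np.polyval(f,(bar[:,1].min()+bar[:,1].max())/2))
o=P[m&(h[...,0]>5)&(h[...,0]<14)&(h[...,1]>150)]; o=o[o[:,2]>.1]; print("orange",o.mean(0),len(o),np.ptp(o,axis=0))
m[:]=0;m[180:290,365:395]=1
W=cv2.cvtColor(im,cv2.COLOR_RGB2HSV)
m=np.zeros(d.shape,bool);m[255:325,185:235]=True
b=P[m&(h[...,0]>15)&(h[...,0]<35)&(h[...,1]>130)];print("big",b.max(0),b[b[:,0].argmax()])
E
```

```text
-0.13 4610 x 0.008 0.021 y -0.069 0.07
-0.12 12951 x -0.004 0.019 y -0.073 0.072
-0.11 9588 x -0.013 0.019 y -0.074 0.073
-0.1 8860 x -0.014 0.017 y -0.074 0.075
-0.09 1832 x -0.0 0.014 y -0.074 0.074
-0.08 1754 x -0.011 0.012 y -0.056 0.056
-0.07 1516 x -0.011 0.012 y -0.056 0.057
-0.06 1226 x -0.011 0.012 y -0.056 0.056
-0.05 567 x -0.012 0.012 y -0.054 0.055
rail top z [0.11863547 0.12450824 0.12867699]
bar slope deg -4.810682585602435 y -0.13464445258275332 0.07701491413288743 x@mid 0.5798675717647558
orange [0.71502264 0.04621702 0.12186541] 17 [0.09146102 0.13727491 0.01579486]
big [nan nan nan] [nan nan nan]
```

Request:
step_arm(
  motion=[
    [7,-3.5,0.5,8,1.5],
    [7,-3.5,0.5,8,1.5],
    [7,-3.5,0.5,12,1.5],
    [7,-3.5,0.5,12,1.5],
  ],
)

```text
time: 2.6
tool_pos: [0.4685, 0.2723, 0.0761]
tcp_rot: [3.135, 0.04, -0.018]
wrist_force: [-1.0, -1.2, -0.2]
width: 0.818
grip_force: 0.0
```

```bash
python3 - <<'E'
from h import *
s,M=state()
im,d,C=cam("wrist"); s,M=state()
P=cloud(d,C); hsv=cv2.cvtColor(im,cv2.COLOR_RGB2HSV)
m=(hsv[...,0]>20)&(hsv[...,0]<35)&(hsv[...,1]>120)
q=P[m];q=q[(q[:,0]>.44)&(q[:,0]<.63)&(abs(q[:,1]-.285)<.05)]
top=q[abs(q[:,2]-.038)<.003]; print("heel",cv2.minAreaRect(top[:,:2].astype(np.float32)*1000),top.mean(0))
print(rel(M,np.array([.474,.2825,.004])-s["tool_pos"]))
E
```

```text
t 2.6 p [0.4685 0.2723 0.0761] phi 1.45 tilt [-0.0112 -0.0064] F [-1.  -1.2 -0.2] w 0.818 q6 2.03
t 2.65 p [0.4712 0.2738 0.0795] phi 1.44 tilt [-0.0065 -0.0038] F [-0.1  0.4  0.7] w 0.821 q6 2.03
heel ((474.23089599609375, 283.4785461425781), (22.84184455871582, 44.202781677246094), 1.5645053386688232) [0.47471915 0.28340118 0.03795052]
[ 0.35 -0.89  7.54]
```

Request:
step_arm(
  motion=[
    [7,0.2,-0.8,0,0],
    [7,0.2,-0.8,0,0],
    [7,0.2,-0.8,4,0],
    [7,0.2,-0.8,7.4,0],
    [7,0.2,-0.8,7.4,0],
    [7,0.2,-0.8,7.4,0],
  ],
)

```text
time: 3.25
tool_pos: [0.4769, 0.2854, 0.0095]
tcp_rot: [-3.141, -0.042, -0.001]
wrist_force: [-0.2, 0.3, 1.1]
width: 0.816
grip_force: 0.0
```

Request:
step_arm(
  motion=[
    [7,-0.3,0.2,0.4,0],
    [7,-0.3,0.2,0.4,0],
    [4,-0.3,0.2,0.4,0],
    [4,-0.3,0.2,0.4,0],
    [4,-0.3,0.2,0.4,0],
    [4,-0.3,0.2,0.4,0],
    [4,-0.3,0.2,0.4,0],
    [4,-0.3,0.2,0.4,0],
  ],
  force=40,
)

```text
time: 4.05
tool_pos: [0.4739, 0.2833, 0.0058]
tcp_rot: [-3.141, -0.042, -0.002]
wrist_force: [-1.3, -0.4, 6.8]
width: 0.491
grip_force: 39.6
```

Request:
step_arm(
  motion=[
    [4,0,0,-4,0],
    [4,0,0,-4,0],
    [4,-2,33.6,-4,-7.3],
    [4,-2,33.6,-4,-7.3],
    [4,-2,33.6,-4,-7.3],
    [4,-2,33.6,-4,-7.3],
    [4,-2,33.6,-4,-7.3],
    [4,-2,33.6,-4,-7.3],
    [4,-2,33.6,-4,-7.3],
    [4,-2,33.6,-4,-7.3],
    [4,-2,33.6,-4,-7.3],
    [4,-2,33.6,-4,-7.3],
    [4,-2,33.6,-4,-7.3],
  ],
)

```text
time: 5.35
tool_pos: [0.4619, -0.0524, 0.044]
tcp_rot: [-3.132, -0.245, 0.001]
wrist_force: [-0.2, -0.1, -1.2]
width: 0.488
grip_force: 40.9
```

```bash
python3 - <<'E'
from h import *
s,M=state()
im,d,C=cam("wrist"); save(cv2.resize(im,None,fx=1.4,fy=1.4),"w2.png"); np.savez("/tmp/w2",im=im,d=d)
s,M=state(); P=cloud(d,C);h=cv2.cvtColor(im,cv2.COLOR_RGB2HSV)
y=(h[...,0]>15)&(h[...,0]<35)&(h[...,1]>120)
q=P[y]; b=q[(q[:,2]>.095)&(q[:,2]<.14)&(q[:,0]>.5)&(abs(q[:,1])<.08)]; f=np.polyfit(b[:,1],b[:,0],1)
print("bar",len(b),b.mean(0),"deg",np.degrees(np.arctan(f[0])),"xmin@",np.percentile(b[:,0]-np.polyval(f,b[:,1]),[2,98]),np.polyval(f,-.03))
w=q[(q[:,2]<.09)&(q[:,2]>.03)&(abs(q[:,1]+.05)<.06)]; print("wedge",cv2.minAreaRect(w[:,:2].astype(np.float32)*1000),w[:,2].max())
# lid via top camera
im,d,C=cam("top");P=cloud(d,C);h=cv2.cvtColor(im,cv2.COLOR_RGB2HSV)
B=np.zeros(d.shape,bool);B[120:205,265:355]=True
p=P[B&(h[...,1]<40)&(h[...,2]>150)]; p=p[(p[:,2]>.07)&(p[:,2]<.11)]
A=np.c_[p[:,:2],np.ones(len(p))]; co=np.linalg.lstsq(A,p[:,2],rcond=None)[0]; r=p[:,2]-A@co; k=abs(r)<.004;co=np.linalg.lstsq(A[k],p[k,2],rcond=None)[0]; print("lid",co,np.hypot(*co[:2]),cv2.minAreaRect(p[k][:,:2].astype(np.float32)*1000))
E
```

```text
t 5.35 p [ 0.4619 -0.0524  0.044 ] phi 8.94 tilt [-0.0004  0.0003] F [-0.2 -0.1 -1.2] w 0.488 q6 1.25
t 5.4 p [ 0.462  -0.0523  0.044 ] phi 8.95 tilt [-0.0003  0.0002] F [-0.3  0.8 -0.8] w 0.488 q6 1.25
bar 134 [0.5640672  0.02045987 0.11596615] deg -8.393022095135468 xmin@ [-0.000428    0.00046931] 0.5715121910170777
wedge ((518.306884765625, -43.908912658691406), (138.50753784179688, 45.41094207763672), 8.867547035217285) 0.07965697857642204
lid [0.07111035 0.01339394 0.03812365] 0.07236075608265771 ((713.9138793945312, -13.404678344726562), (185.24258422851562, 245.80487060546875), 8.571534156799316)
```

View pics/w2.png

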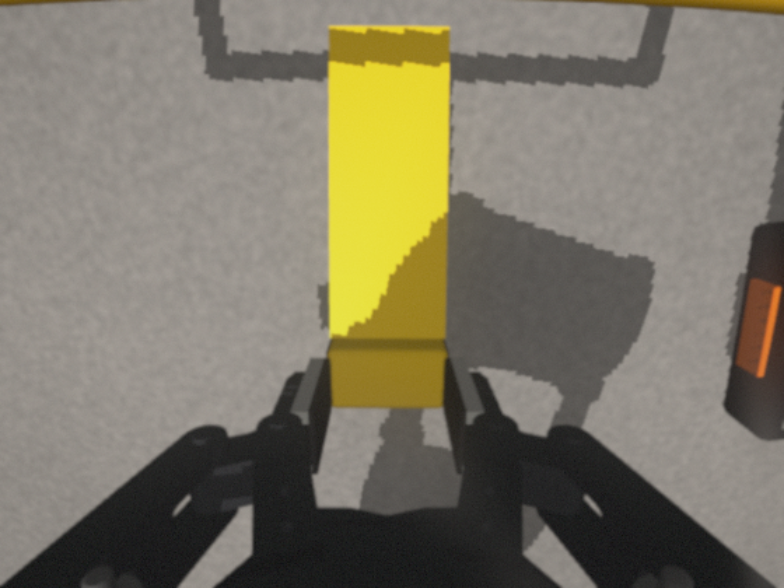

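Request:
step_arm(
  motion=[
    [4,0,0,2,0],
    [4,0,0,3.6,0],
    [4,0,0,3.7,0],
    [4,0,0,3.7,0],
    [4,2,0,3.7,0],
    [4,4,0,3.7,0],
    [4,5,0,3.7,0],
    [4,5.5,0,3.7,0],
    [4,6,0,3.7,0],
    [4,6.3,0,3.7,0],
    [4,6.6,0,3.7,0],
    [4,6.8,0,3.7,0],
    [4,6.8,0,3.7,0],
    [4,6.8,0,3.7,0],
  ],
)

```text
time: 6.85
tool_pos: [0.5231, -0.0433, 0.0058]
tcp_rot: [-3.131, -0.242, 0.018]
wrist_force: [-11.4, -2.3, 6.6]
width: 0.491
grip_force: 43.7
```

Request:
step_arm(
  motion=[
    [7.5,-0.5,0,0,0],
    [7.5,-0.5,0,0,0],
    [7.5,-0.5,0,-0.2,0],
    [7.5,-4,0,-0.2,0],
    [7.5,-6,0,-5,0],
    [8.5,-10.5,0,-6,-90],
    [8.5,-10.5,0,-6,-90],
    [8.5,-10.5,0,-6,-90],
    [8.5,-10.5,0,-6,-90],
    [8.5,-10.5,0,-6,-90],
    [8.5,-10.5,0,-6,-90],
    [8.5,-10.5,0,-6,-90],
    [8.5,-10.5,0,-6,-90],
    [8.5,-10.5,0,-6,-90],
    [8.5,-10.5,0,-6,-90],
    [8.5,-10.5,0,-6,-90],
    [8.5,-10.5,0,-6,-90],
    [8.5,-10.5,0,-6,-90],
  ],
)

```text
time: 8.65
tool_pos: [0.426, -0.0593, 0.0676]
tcp_rot: [2.045, 2.383, 0.001]
wrist_force: [-0.0, 0.5, 0.6]
width: 0.995
grip_force: 0.0
```

```bash
cat > m.py <<'E'
from h import *
def meas():
    s,M=state()
    im,d,C=cam("top");P=cloud(d,C);h=cv2.cvtColor(im,cv2.COLOR_RGB2HSV)
    B=np.zeros(d.shape,bool);B[115:210,260:360]=True
    p=P[B&(h[...,1]<40)&(h[...,2]>150)]; p=p[(p[:,2]>.07)&(p[:,2]<.12)]
    A=np.c_[p[:,:2],np.ones(len(p))]; co=np.linalg.lstsq(A,p[:,2],rcond=None)[0]
    for _ in range(3): k=abs(p[:,2]-A@co)<.003;co=np.linalg.lstsq(A[k],p[k,2],rcond=None)[0]
    r=cv2.minAreaRect(p[k][:,:2].astype(np.float32)*1000); print("lid grad",co[:2].round(4),"rect",np.round(r[0],1),np.round(r[1],1),round(r[2],2))
    q=P[(h[...,0]>20)&(h[...,0]<35)&(h[...,1]>110)]
    u=np.array([.988,.153]);n=np.array([-.153,.988]);o=np.array([.7195,-.0125])
    X=(q[:,:2]-o)@u;Y=(q[:,:2]-o)@n; k=(X<-.15)&(X>-.26)&(abs(Y)<.04)&(q[:,2]>.034)&(q[:,2]<.06)
    if k.sum(): print("heel top x box",X[k].min().round(4),X[k].max().round(4),"y",Y[k].min().round(4),Y[k].max().round(4),k.sum(), "edge yaw",np.degrees(np.polyfit(Y[k],X[k],1)[0]).round(1))
    return s,M,im,d,C,P
if __name__=="__main__": meas()
E
python3 m.py
```

```text
t 8.65 p [ 0.426  -0.0593  0.0676] phi 98.73 tilt [ 0.001  -0.0002] F [-0.   0.5  0.6] w 0.995 q6 -0.35
lid grad [0.0719 0.0132] rect [714.4 -13.3] [184.3 246. ] 8.52
heel top x box -0.2111 -0.1867 y -0.0195 0.024 79 edge yaw -0.7
```

Request:
step_arm(
  motion=[
    [8.5,0,0,4,0],
    [8.5,0,0,7,0],
    [8.5,0,0,7.3,0],
    [8.5,0,2,7.3,0],
    [8.5,0,2.6,7.3,0],
    [8.5,0,3.2,7.3,0],
    [8.5,0,3.8,7.3,0],
    [8.5,0,4.4,7.3,0],
    [8.5,0,5,7.3,0],
    [8.5,0,5.5,7.3,0],
    [8.5,0,6,7.3,0],
    [8.5,0,6.3,7.3,0],
    [8.5,0,6.3,7.3,0],
    [8.5,0,6.3,7.3,0],
  ],
)

```text
time: 10.1
tool_pos: [0.4827, -0.0496, -0.0062]
tcp_rot: [-2.038, -2.381, 0.01]
wrist_force: [-12.2, -1.7, 8.6]
width: 0.997
grip_force: 6.3
```

```bash
python3 - <<'E'
from m import *
s,M,im,d,C,P=meas()
im,d,C=cam("scene"); save(cv2.resize(im[190:320,180:340],None,fx=4,fy=4,interpolation=cv2.INTER_CUBIC),"s3.png")
E
```

```text
t 10.1 p [ 0.4827 -0.0496 -0.0062] phi 98.86 tilt [-0.0095  0.0002] F [-12.2  -1.7   8.6] w 0.997 q6 -0.31
lid grad [0.0471 0.0097] rect [716.  -12.9] [185.2 245.7] 8.42
```

View pics/s3.png

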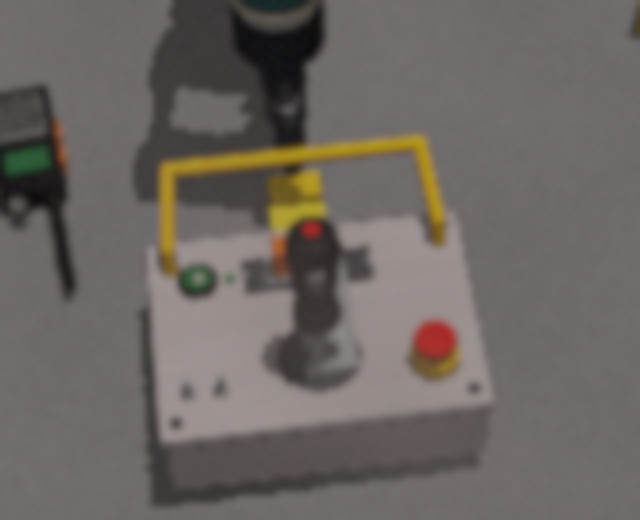

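The crop shows the wedge's heel at crop (297,187), centred under the rail and square to it, with the finger right behind it. The box has risen partway. I'll measure the heel and the finger contact from the wrist camera.

```bash
python3 - <<'E'
from m import *
u=np.array([.988,.153]);n=np.array([-.153,.988]);o=np.array([.7195,-.0125])
for nm in("wrist","scene"):
    im,d,C=cam(nm); P=cloud(d,C);h=cv2.cvtColor(im,cv2.COLOR_RGB2HSV)
    X=(P[...,:2]-o)@u;Y=(P[...,:2]-o)@n;Z=P[...,2]
    y=(h[...,0]>18)&(h[...,0]<35)&(h[...,1]>110)&(abs(Y)<.05)
    k=y&(Z>.034)&(Z<.05)&(X<-.1)&(X>-.26)
    if k.sum():print(nm,"heel",X[k].min().round(4),X[k].max().round(4),"y",Y[k].min().round(4),Y[k].max().round(4),k.sum())
    k=y&(Z>.1)&(Z<.15)&(X<-.1)&(X>-.26)
    if k.sum():print(nm,"rail",X[k].min().round(4),X[k].max().round(4),"z",Z[k].min(),Z[k].max(),k.sum())
    b=(h[...,2]<70)&(abs(Y)<.02)&(X>-.24)&(X<-.12)&(Z>0)
    for a in np.arange(0,.2,.01):
        t=b&(Z>a)&(Z<=a+.01)
        if t.sum()>3:print(nm,a.round(2),t.sum(),"front",np.percentile(X[t],98).round(4))
E
```

```text
wrist heel -0.1973 -0.1656 y -0.0141 0.0238 2504
wrist 0.03 110 front -0.1964
wrist 0.04 380 front -0.1847
wrist 0.05 506 front -0.1839
wrist 0.06 581 front -0.1837
wrist 0.07 522 front -0.1761
wrist 0.08 3333 front -0.1668
wrist 0.09 4222 front -0.1667
wrist 0.1 6549 front -0.1681
wrist 0.11 4468 front -0.1695
wrist 0.12 118 front -0.2164
scene heel -0.1948 -0.1578 y -0.0227 0.0212 73
scene rail -0.169 -0.1287 z 0.10220566720796898 0.1340788301945215 115
scene 0.09 4 front -0.1794
scene 0.1 12 front -0.1678
scene 0.11 31 front -0.1653
scene 0.12 35 front -0.1665
scene 0.13 45 front -0.1675
scene 0.14 24 front -0.17
scene 0.15 23 front -0.1979
scene 0.16 22 front -0.1992
scene 0.17 29 front -0.1961
scene 0.18 36 front -0.1973
scene 0.19 33 front -0.2004
```

Request:
step_arm(
  motion=[
    [8.5,0,-1,0,0],
    [8.5,0,-2.2,0,0],
    [8.5,0,-2.5,0.3,0],
    [8.5,0,-2.5,0.5,0],
    [8.5,0,-2.5,0.5,0],
    [8.5,0,-2,0.5,0],
    [8.5,0,-1.4,0.5,0],
    [8.5,0,-0.8,0.5,0],
    [8.5,0,-0.3,0.5,0],
    [8.5,0,0.2,0.5,0],
    [8.5,0,0.6,0.5,0],
    [8.5,0,0.9,0.5,0],
    [8.5,0,0.9,0.5,0],
    [8.5,0,0.9,0.5,0],
  ],
)

```text
time: 11.7
tool_pos: [0.4916, -0.0486, -0.0102]
tcp_rot: [-2.037, -2.381, 0.012]
wrist_force: [-20.1, -3.4, 23.7]
width: 0.997
grip_force: 13.9
```

```bash
cat > n.py <<'E'
from m import *
meas()
u=np.array([.988,.153]);n=np.array([-.153,.988]);o=np.array([.7195,-.0125])
im,d,C=cam("wrist"); P=cloud(d,C);h=cv2.cvtColor(im,cv2.COLOR_RGB2HSV)
X=(P[...,:2]-o)@u;Y=(P[...,:2]-o)@n;Z=P[...,2]
y=(h[...,0]>18)&(h[...,0]<35)&(h[...,1]>110)&(abs(Y)<.05)
k=y&(Z>.036)&(Z<.042)&(X<-.1)&(X>-.26)
print("heel",np.percentile(X[k],[1,99]).round(4),"y",Y[k].min().round(4),Y[k].max().round(4),k.sum())
b=(h[...,2]<70)&(abs(Y)<.02)&(X>-.24)&(X<-.12)&(Z>0)
for a in np.arange(0,.14,.01):
    t=b&(Z>a)&(Z<=a+.01)
    if t.sum()>3:print(a.round(2),t.sum(),"front",np.percentile(X[t],98).round(4))
save(cv2.resize(im,None,fx=1.2,fy=1.2),"w5.png")
E
python3 n.py
```

```text
t 11.7 p [ 0.4916 -0.0486 -0.0102] phi 98.89 tilt [-0.0108 -0.0004] F [-20.1  -3.4  23.7] w 0.997 q6 -0.3
lid grad [0.036  0.0081] rect [717.  -12.7] [184.4 246. ] 8.7
heel [-0.181  -0.1578] y -0.0138 0.0238 2372
0.03 248 front -0.1865
0.04 444 front -0.1753
0.05 554 front -0.175
0.06 586 front -0.1753
0.07 940 front -0.1593
0.08 4498 front -0.1574
0.09 5579 front -0.1584
0.1 7847 front -0.1597
0.11 2090 front -0.1621
```

View pics/w5.png

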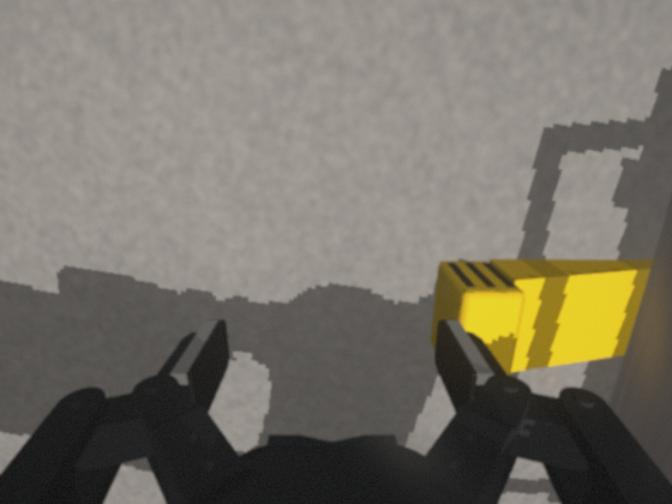

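Request:
step_arm(
  motion=[
    [8.5,0,0,-0.2,0],
    [8.5,0,0.3,-0.2,0],
    [8.5,0,0.6,-0.2,0],
    [8.5,0,0.9,-0.2,0],
    [8.5,0,1.1,-0.2,0],
    [8.5,0,1.3,-0.2,0],
    [8.5,0,1.3,-0.2,0],
    [8.5,0,1.3,-0.2,0],
  ],
)

```text
time: 12.6
tool_pos: [0.505, -0.0461, -0.0101]
tcp_rot: [-2.038, -2.381, 0.009]
wrist_force: [-11.0, -1.3, 5.4]
width: 0.996
grip_force: 6.1
```

```bash
python3 n.py
```

```text
t 12.6 p [ 0.505  -0.0461 -0.0101] phi 98.87 tilt [-0.0095  0.0003] F [-11.   -1.3   5.4] w 0.996 q6 -0.29
lid grad [0.018  0.0039] rect [719.1 -12.6] [185.2 246.2] 8.43
heel [-0.1673 -0.144 ] y -0.0137 0.0242 2386
0.03 242 front -0.173
0.04 445 front -0.1617
0.05 547 front -0.1612
0.06 600 front -0.1617
0.07 927 front -0.1457
0.08 4498 front -0.144
0.09 6051 front -0.145
0.1 9119 front -0.1465
0.11 3343 front -0.1492
```

Request:
step_arm(
  motion=[
    [8.5,0,0.2,0,0],
    [8.5,0,0.4,0,0],
    [8.5,0,0.6,0,0],
    [8.5,0,0.7,0,0],
    [8.5,0,0.7,0,0],
    [8.5,0,0.7,0,0],
  ],
)

```text
time: 13.3
tool_pos: [0.5108, -0.0451, -0.0101]
tcp_rot: [-2.037, -2.38, 0.011]
wrist_force: [-15.1, -2.0, 9.7]
width: 1.001
grip_force: 5.8
```

```bash
python3 n.py
```

```text
t 13.3 p [ 0.5108 -0.0451 -0.0101] phi 98.86 tilt [-0.0114  0.0002] F [-15.1  -2.    9.7] w 1.001 q6 -0.29
lid grad [0.0083 0.0037] rect [719.2 -12.3] [184.7 246. ] 8.64
heel [-0.1614 -0.1382] y -0.0137 0.0241 2394
0.03 246 front -0.1669
0.04 440 front -0.1558
0.05 559 front -0.1554
0.06 580 front -0.1555
0.07 953 front -0.1393
0.08 4493 front -0.1379
0.09 6288 front -0.139
0.1 9927 front -0.1405
0.11 3769 front -0.1433
```

Request:
step_arm(
  motion=[
    [8.5,0,0.2,0,0],
    [8.5,0,0.3,0,0],
    [8.5,0,0.3,0,0],
    [8.5,0,-0.5,0,0],
    [8.5,0,-3,0,0],
    [8.5,0,-6,0,0],
    [8.5,0,-6,0,0],
    [8.5,0,-6,0,0],
    [8.5,0,-6,0,0],
    [8.5,0,-6,0,0],
  ],
)

```text
time: 14.4
tool_pos: [0.4588, -0.0544, -0.0084]
tcp_rot: [2.042, 2.385, 0.001]
wrist_force: [0.6, -0.4, 0.6]
width: 0.994
grip_force: 0.0
```

```bash
python3 n.py; python3 - <<'E'
from m import *
u=np.array([.988,.153]);n=np.array([-.153,.988]);o=np.array([.7195,-.0125])
for nm in("top","scene"):
    im,d,C=cam(nm);P=cloud(d,C);h=cv2.cvtColor(im,cv2.COLOR_RGB2HSV)
    # bench plane bias and grip
    X=(P[...,:2]-o)@u;Y=(P[...,:2]-o)@n;Z=P[...,2]
    g=(h[...,0]>4)&(h[...,0]<17)&(h[...,1]>130)&(abs(X+.05)<.04)&(abs(Y)<.07)&(Z>.1)
    print(nm,"grip",P[g].mean(0),X[g].mean(),Y[g].mean(),Z[g].max(),g.sum(),np.ptp(X[g]),np.ptp(Y[g]))
    k=(abs(Z)<.01)&(abs(X)<.3)&(abs(Y)<.35)&(h[...,1]<60)
    p=P[k];A=np.c_[p[:,:2],np.ones(len(p))];print("bench grad",np.linalg.lstsq(A,p[:,2],rcond=None)[0])
    st=(Z>.2)&(abs(X-.035)<.05)&(abs(Y)<.04);print("stick",X[st].mean(),Y[st].mean(),np.nanmax(Z[st]))
save(cv2.resize(im[190:320,180:340],None,fx=4,fy=4,interpolation=cv2.INTER_CUBIC),"s6.png")
E
```

```text
t 14.4 p [ 0.4588 -0.0544 -0.0084] phi 98.85 tilt [ 0.0017 -0.0002] F [ 0.6 -0.4  0.6] w 0.994 q6 -0.33
lid grad [0.0083 0.0021] rect [719.6 -12.7] [184.8 246.3] 8.48
heel top x box -0.1611 -0.1501 y -0.0185 0.0253 38 edge yaw -0.3
heel [-0.1618 -0.1379] y -0.0208 0.0238 3665
0.03 166 front -0.2211
0.04 436 front -0.2094
0.05 530 front -0.2092
0.06 546 front -0.2092
0.07 691 front -0.1976
0.08 3978 front -0.1928
0.09 3471 front -0.1926
0.1 3906 front -0.1936
0.11 1473 front -0.1947
top grip [ 0.67233042 -0.03643621  0.13083475] -0.050265784991542384 -0.016432027131363523 0.13842619755330232 24 0.014490700283171398 0.015098345504482448
bench grad [0.00032051 0.00045141 0.00029942]
stick 0.030733176376126818 0.0014899384821955772 0.24793757642625303
scene grip [ 0.67855898 -0.04269513  0.12759756] -0.0450695789443612 -0.02356881527281365 0.13566762593098614 17 0.0149198874599962 0.009438201904424744
bench grad [1.91519447e-04 2.64183604e-05 3.71376242e-04]
stick 0.0425440536434889 -0.004431282440208121 0.24701367166894883
```

Request:
step_arm(
  motion=[
    [8.5,0,-1,-4,0],
    [8,0,-1,-9,0],
    [6,0,-1,-14,-8],
    [0,0,-1,-19,-16],
    [0,0,0,-24,-24],
    [0,0,0,-29,-32],
    [0,-1,3,-30.8,-40],
    [0,-2,7,-30.8,-48],
    [0,-3,11,-30.8,-56],
    [0,-4,15,-30.8,-64],
    [0,-5,19,-30.8,-72],
    [0,-5.7,21.4,-30.8,-80],
    [0,-5.7,21.4,-30.8,-88],
    [0,-5.7,21.4,-30.8,-90],
    [0,-5.7,21.4,-30.8,-90],
    [0,-5.7,21.4,-30.8,-90],
  ],
)

```text
time: 16.2
tool_pos: [0.6773, -0.0777, 0.2989]
tcp_rot: [0.24, -3.132, -0.0]
wrist_force: [0.1, 0.4, -0.6]
width: -0.002
grip_force: 0.0
```

```bash
python3 - <<'E'
from m import *
s,M=meas()[:2]
u=np.array([.988,.153]);n=np.array([-.153,.988]);o=np.array([.7195,-.0125])
e=s["tool_pos"][:2]-o; print("tool in box",e@u,e@n)
im,d,C=cam("wrist"); save(cv2.resize(im,None,fx=1.4,fy=1.4),"w7.png"); P=cloud(d,C);h=cv2.cvtColor(im,cv2.COLOR_RGB2HSV)
X=(P[...,:2]-o)@u;Y=(P[...,:2]-o)@n;Z=P[...,2]
g=(h[...,0]>4)&(h[...,0]<17)&(h[...,1]>130)&(abs(X+.05)<.05)&(abs(Y)<.07)&(Z>.1)
print("grip",X[g].min(),X[g].max(),Y[g].min(),Y[g].max(),Z[g].max(),g.sum())
E
```

```text
t 16.2 p [ 0.6773 -0.0777  0.2989] phi -171.22 tilt [-0.0005  0.0001] F [ 0.1  0.4 -0.6] w -0.002 q6 -1.87
lid grad [ 0.0096 -0.0005] rect [719.1 -11.7] [184.8 244.6] 8.73
heel top x box -0.1625 -0.1511 y -0.014 0.0252 35 edge yaw 0.8
tool in box -0.05166143390097998 -0.057989579019494496
grip -0.05797432460447187 -0.041794257168376245 -0.028007774278640284 -0.011626460771642757 0.13101117351501768 226
```

View pics/w7.png

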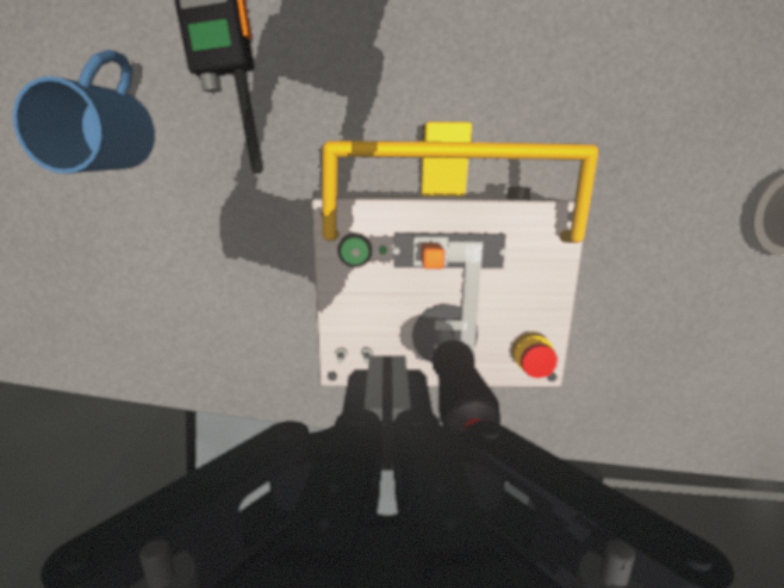

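Request:
step_arm(
  motion=[
    [0,0,0,0,0],
    [0,0,0,5,0],
    [0,0,0,10,0],
    [0,0,0,15,0],
    [0,0,0,18.5,0],
    [0,0,0,18.9,0],
    [0,0,0,18.9,0],
    [0,0,1,18.9,0],
    [0,0,2,18.9,0],
    [0,0,2.5,18.9,0],
    [0,0,3,18.9,0],
    [0,0,3.5,18.9,0],
    [0,0,4,18.9,0],
    [0,0,4.5,18.9,0],
    [0,0,5,18.9,0],
    [0,0,5.5,18.9,0],
    [0,0,5.8,18.9,0],
    [0,0,5.8,18.9,0],
  ],
)

```text
time: 18.1
tool_pos: [0.6683, -0.02, 0.1101]
tcp_rot: [0.243, -3.132, -0.0]
wrist_force: [0.3, 0.4, -0.3]
width: -0.002
grip_force: 0.0
```

```bash
cat > g.py <<'E'
from m import *
s,M=meas()[:2]
u=np.array([.988,.153]);n=np.array([-.153,.988]);o=np.array([.7195,-.0125])
e=s["tool_pos"][:2]-o; print("tool in box",e@u,e@n)
for nm in("wrist","top","scene"):
    im,d,C=cam(nm); P=cloud(d,C);h=cv2.cvtColor(im,cv2.COLOR_RGB2HSV)
    X=(P[...,:2]-o)@u;Y=(P[...,:2]-o)@n;Z=P[...,2]
    g=(h[...,0]>4)&(h[...,0]<17)&(h[...,1]>130)&(abs(X+.05)<.05)&(abs(Y)<.07)&(Z>.1)&(Z<.14)
    if g.sum():print(nm,"grip",X[g].min(),X[g].max(),Y[g].min(),Y[g].max(),Z[g].max(),g.sum())
E
python3 g.py
```

```text
t 18.1 p [ 0.6683 -0.02    0.1101] phi -171.14 tilt [-0.0002  0.0001] F [ 0.3  0.4 -0.3] w -0.002 q6 -1.79
lid grad [ 0.0106 -0.005 ] rect [718.8 -10.2] [184.5 242.3] 8.38
tool in box -0.05172386225074661 0.00041524470224090003
wrist grip -0.058874893594323345 -0.04106009732134892 -0.027631040523605543 -0.010084377097868443 0.13133367851794292 1201
scene grip -0.05221258516429156 -0.03655371871187113 -0.02767340637220556 -0.018380917807300147 0.13338519359479206 18
```

```bash
python3 - <<'E'
from m import *
im,d,C=cam("wrist"); im2,_,_=cam("scene")
a=cv2.resize(im,None,fx=.9,fy=.9); b=cv2.resize(im2[200:310,210:310],(344,378),interpolation=cv2.INTER_CUBIC)[:378]
save(np.hstack([a[:378,100:],b]),"c8.png")
E
```

```text
(no output)
```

View pics/c8.png

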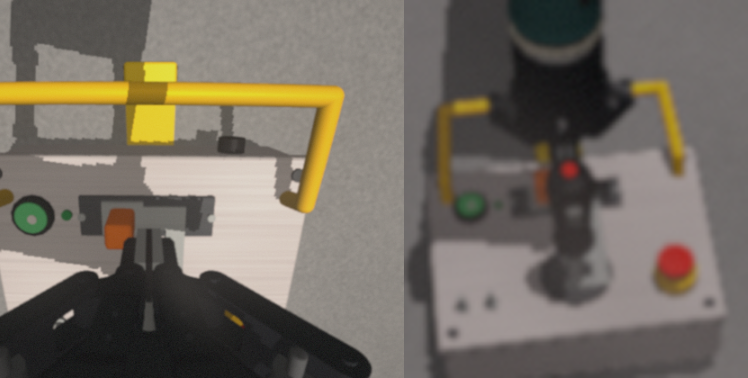

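The left crop shows the fingers at (150,240), now on the +y side of the orange grip at (118,228). The grip has not moved on its plate. I'll check where the fingertips really are.

```bash
python3 - <<'E'
from m import *
s,M=state()
im,d,C=cam("wrist"); P=cloud(d,C);h=cv2.cvtColor(im,cv2.COLOR_RGB2HSV)
u=np.array([.988,.153]);n=np.array([-.153,.988]);o=np.array([.7195,-.0125])
X=(P[...,:2]-o)@u;Y=(P[...,:2]-o)@n;Z=P[...,2]
g=(h[...,0]>4)&(h[...,0]<17)&(h[...,1]>130)&(abs(X+.05)<.05)&(abs(Y)<.07)&(Z>.09)&(Z<.14)
for a in np.arange(.095,.135,.005):
    t=g&(Z>a)&(Z<a+.005)
    if t.sum(): print("g",a.round(3),X[t].min().round(4),X[t].max().round(4),Y[t].min().round(4),Y[t].max().round(4),t.sum())
v,uu=np.where(g);print("grip px",uu.min(),uu.max(),v.min(),v.max())
b=(h[...,2]<90)&(h[...,1]<90)
for a in np.arange(.1,.2,.01):
    t=b&(Z>a)&(Z<a+.01)&(abs(Y)<.1)&(abs(X+.03)<.08)
    if t.sum(): print("f",a.round(3),X[t].min().round(4),X[t].max().round(4),Y[t].min().round(4),Y[t].max().round(4),t.sum())
q=np.array([[.0,.0,.0]]);Tc=np.array(bot.calibration("wrist")["T_tool_cam"]);pc=np.linalg.inv(Tc)@np.array([0,0,0,1]);K=C[0];print("TCP px",K[0,2]+K[0,0]*pc[0]/-pc[2],K[1,2]+K[1,1]*-pc[1]/-pc[2], pc, d[260:280:5,270:282:4])
E
```

```text
t 18.4 p [ 0.6685 -0.0207  0.1102] phi -171.18 tilt [ 0.     -0.0001] F [ 0.4  0.6 -0.2] w 0.002 q6 -1.79
g 0.1 -0.0579 -0.0563 -0.0267 -0.011 47
g 0.105 -0.058 -0.0558 -0.0269 -0.0107 81
g 0.11 -0.0581 -0.0547 -0.0268 -0.0105 95
g 0.115 -0.0581 -0.0541 -0.0265 -0.0102 97
g 0.12 -0.0584 -0.0504 -0.0269 -0.0101 103
g 0.125 -0.0587 -0.0409 -0.028 -0.0103 615
g 0.13 -0.0585 -0.0421 -0.0262 -0.0125 153
grip px 227 259 232 276
f 0.1 -0.0592 0.0304 -0.0971 0.0064 109
f 0.11 -0.0907 0.033 -0.0997 0.0046 123
f 0.12 0.0265 0.032 -0.0042 0.0046 92
f 0.14 -0.0638 -0.0581 -0.012 0.0125 200
f 0.15 -0.064 -0.0579 -0.0135 0.0131 573
f 0.16 -0.0639 -0.058 -0.0137 0.0131 699
f 0.17 -0.0645 -0.0405 -0.0166 0.0156 798
f 0.18 -0.0663 -0.0395 -0.034 0.0332 2190
f 0.19 -0.0662 -0.0398 -0.0418 0.0408 6075
TCP px 275.8963783742543 245.7914095642007 [-1.98793380e-04 -2.27073168e-02 -1.88313461e-01  1.00000000e+00] [[0.1457063  0.1466867  0.1471727 ]
 [0.14196289 0.14183858 0.14154166]
 [0.13649884 0.13675575 0.13755469]
 [0.13369638 0.1341134  0.13381702]]
```

```bash
python3 - <<'E'
from m import *
im,d,C=cam("wrist"); P=cloud(d,C)
u=np.array([.988,.153]);n=np.array([-.153,.988]);o=np.array([.7195,-.0125])
X=(P[...,:2]-o)@u;Y=(P[...,:2]-o)@n;Z=P[...,2]
for c in(266,272,280,286):
    print("col",c)
    for r in range(232,300,6): print(r,im[r,c],"xyz",X[r,c].round(4),Y[r,c].round(4),Z[r,c].round(4))
save(cv2.resize(im[180:330,190:370],None,fx=4,fy=4,interpolation=cv2.INTER_CUBIC),"c9.png")
E
```

```text
col 266
232 [107 104 100] xyz -0.0565 -0.0067 0.0997
238 [110 107 103] xyz -0.0524 -0.0067 0.0998
244 [106 103  99] xyz -0.0477 -0.0068 0.099
250 [103 102  96] xyz -0.0439 -0.0068 0.1001
256 [83 81 78] xyz -0.0627 -0.0052 0.1456
262 [83 81 78] xyz -0.0632 -0.005 0.1528
268 [84 81 78] xyz -0.0629 -0.0048 0.1579
274 [84 80 78] xyz -0.0626 -0.0047 0.1629
280 [83 80 78] xyz -0.0629 -0.0045 0.1684
286 [82 78 74] xyz -0.0629 -0.0044 0.1729
292 [97 95 90] xyz -0.0623 -0.0043 0.1764
298 [40 39 35] xyz -0.0637 -0.0041 0.1825
col 272
232 [107 104  99] xyz -0.0563 -0.0028 0.099
238 [108 106 100] xyz -0.0517 -0.0029 0.0982
244 [109 106 102] xyz -0.0476 -0.0029 0.0986
250 [103 101  96] xyz -0.0435 -0.0029 0.0991
256 [77 76 73] xyz -0.063 -0.0022 0.1462
262 [75 71 70] xyz -0.0634 -0.0021 0.1531
268 [72 70 68] xyz -0.063 -0.0021 0.1581
274 [76 72 71] xyz -0.0632 -0.002 0.1638
280 [72 70 66] xyz -0.0627 -0.002 0.168
286 [71 68 65] xyz -0.0627 -0.0019 0.1727
292 [85 81 80] xyz -0.0626 -0.0018 0.1769
298 [85 82 79] xyz -0.06 -0.0019 0.1772
col 280
232 [107 104  99] xyz -0.0564 0.0023 0.0994
238 [108 1
[... 252 characters left out ...]
5 63] xyz -0.063 0.0015 0.1635
280 [64 63 59] xyz -0.0632 0.0015 0.1688
286 [59 58 56] xyz -0.0629 0.0014 0.173
292 [77 74 71] xyz -0.0627 0.0014 0.177
298 [77 74 72] xyz -0.0606 0.0014 0.178
col 286
232 [108 106 102] xyz -0.0562 0.0062 0.0988
238 [109 107 102] xyz -0.0517 0.0063 0.0982
244 [109 107 101] xyz -0.048 0.0063 0.0995
250 [103 100  97] xyz -0.0436 0.0064 0.0995
256 [83 81 75] xyz -0.0631 0.0047 0.1463
262 [84 81 78] xyz -0.0629 0.0045 0.1522
268 [84 81 78] xyz -0.0632 0.0043 0.1586
274 [85 83 78] xyz -0.0632 0.0041 0.1639
280 [84 81 77] xyz -0.0631 0.004 0.1687
286 [85 84 81] xyz -0.0634 0.0038 0.1738
292 [98 96 91] xyz -0.0622 0.0038 0.1762
298 [46 42 38] xyz -0.0633 0.0036 0.182
```

View pics/c9.png

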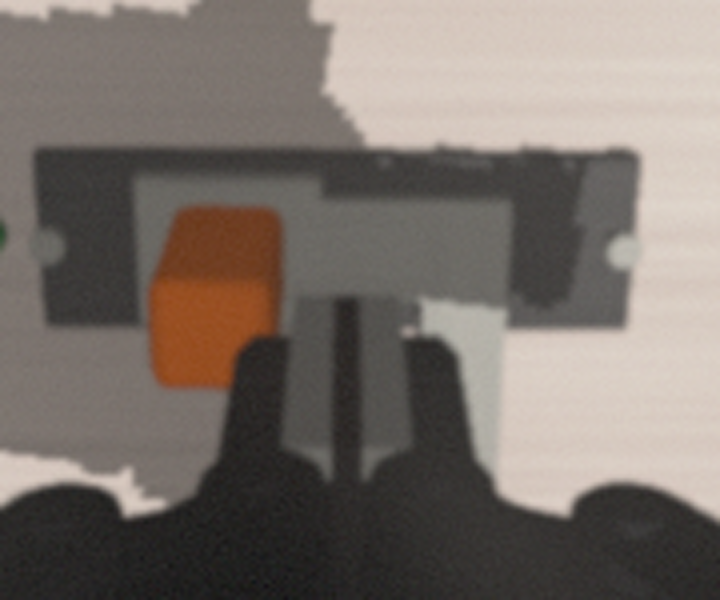

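The fingertips end about 32 mm behind the reported TCP, at z ≈ 0.142 here. They therefore passed above the grip, whose top is at 0.131. I'll go back, lower by that amount and push again.

Request:
step_arm(
  motion=[
    [0,0,-2,-0.5,0],
    [0,0,-5,-0.5,0],
    [0,0,-5.2,0,0],
    [0,0,-5.2,0,0],
    [0,0,-5.2,1.5,0],
    [0,0,-5.2,3,0],
    [0,0,-5.2,3.2,0],
    [0,0,-5.2,3.2,0],
    [0,0,-4.6,3.2,0],
    [0,0,-4.2,3.2,0],
    [0,0,-3.8,3.2,0],
    [0,0,-3.4,3.2,0],
    [0,0,-3,3.2,0],
    [0,0,-3,3.2,0],
  ],
)

```text
time: 19.9
tool_pos: [0.6733, -0.0495, 0.0787]
tcp_rot: [-0.242, 3.131, 0.0]
wrist_force: [-0.1, -0.5, 0.3]
width: -0.001
grip_force: 0.1
```

```bash
python3 g.py
```

```text
t 19.9 p [ 0.6733 -0.0495  0.0787] phi -171.14 tilt [0.0008 0.0003] F [-0.1 -0.5  0.3] w -0.001 q6 -1.84
lid grad [ 0.0119 -0.0092] rect [719.3 -11.9] [184.6 245.5] 8.39
tool in box -0.05127527845949344 -0.029471106098313285
wrist grip -0.05932672446805294 -0.04286724503845507 -0.016062571074776676 0.0014709546561630365 0.13999123267301516 1661
```

Request:
step_arm(
  motion=[
    [0,0,0.5,0,0],
    [0,0,1,0,0],
    [0,0,1.5,0,0],
    [0,0,2,0,0],
    [0,0,2.5,0,0],
    [0,0,2.8,0,0],
    [0,0,3.1,0,0],
    [0,0,3.3,0,0],
    [0,0,3.5,0,0],
    [0,0,3.5,0,0],
  ],
)

```text
time: 21.1
tool_pos: [0.6664, -0.0174, 0.0785]
tcp_rot: [0.243, -3.129, 0.005]
wrist_force: [-4.1, -7.9, 3.6]
width: -0.002
grip_force: 3.8
```

```bash
python3 g.py
```

```text
t 21.1 p [ 0.6664 -0.0174  0.0785] phi -171.13 tilt [-0.0025 -0.0032] F [-4.1 -7.9  3.6] w -0.002 q6 -1.79
lid grad [ 0.0041 -0.0041] rect [716.1  -8.1] [185.1 243.7] 6.12
tool in box -0.053239299275535404 0.0032369911117323684
wrist grip -0.06166060985450937 -0.04519512230405189 0.01683502208472227 0.03434777065420511 0.13993005312611845 1613
scene grip -0.05677638910312856 -0.034085258254849135 0.024467665230080485 0.029747347600985536 0.13585652645935187 14
```

Request:
step_arm(
  motion=[
    [0,0,-1,0,0],
    [0,0,-1.5,0,0],
    [0,0,-1.5,-5,0],
    [0,0,-1.5,-10,0],
    [0,0,-1.5,-15,0],
    [0,0,-1.5,-20,0],
    [0,0,-1.5,-25,0],
    [0,15,-1.5,-28,0],
    [0,25,-1.5,-28,0],
    [0,25,-1.5,-28,0],
    [0,25,-1.5,-28,0],
    [0,25,-1.5,-28,0],
    [0,25,-1.5,-28,0],
  ],
)

```text
time: 22.6
tool_pos: [0.4191, -0.0688, 0.36]
tcp_rot: [-0.24, 3.13, -0.001]
wrist_force: [1.5, -0.6, 0.5]
width: -0.001
grip_force: 0.0
```

```bash
python3 g.py; python3 - <<'E'
from m import *
im,d,C=cam("top");P=cloud(d,C)
o=np.load("/tmp/top.npz"); P0=cloud(o["d"],C)
df=np.abs(P[...,2]-P0[...,2])>.01
for nm,b in(("radio+aerial",(180,245,360,396)),("mug",(175,215,396,432)),("spool",(175,215,175,215))):
    print(nm,df[b[0]:b[1],b[2]:b[3]].sum())
save(im,"t9.png")
E
```

```text
t 22.6 p [ 0.4191 -0.0688  0.36  ] phi -171.24 tilt [ 0.0025 -0.0004] F [ 1.5 -0.6  0.5] w -0.001 q6 -1.95
lid grad [0.0063 0.003 ] rect [716.3  -9.5] [184.7 245.8] 6.2
heel top x box -0.1614 -0.1502 y -0.0169 0.0245 40 edge yaw 0.5
tool in box -0.3054064311452331 -0.0096672415869968
top grip -0.05902773862938185 -0.044675190843196474 0.01924679751087006 0.036565517879597255 0.1381297045527583 24
scene grip -0.05716905940272161 -0.04230680060639819 0.02451084695099006 0.03032109128500927 0.133561251138268 11
radio+aerial 1069
mug 112
spool 97
```

Request:
step_arm(
  motion=[
    [0,-5,0,0,0],
    [0,-10,0,0,0],
    [0,-15,0,0,0],
    [0,-20,0,0,0],
    [0,-22,0,0,0],
    [0,-22,0,0,0],
    [0,-22,0,0,0],
    [0,-22,0,0,0],
  ],
)

```text
time: 23.65
tool_pos: [0.6399, -0.0349, 0.3577]
tcp_rot: [0.242, -3.131, -0.0]
wrist_force: [0.0, 0.0, -0.5]
width: -0.006
grip_force: 0.0
```

```bash
python3 - <<'E'
from m import *
state()
im,d,C=cam("wrist"); P=cloud(d,C);h=cv2.cvtColor(im,cv2.COLOR_RGB2HSV);Z=P[...,2]
lid=(h[...,1]<60)&(Z>.085)&(Z<.099)&(P[...,0]>.55)
p=P[lid]; r=cv2.minAreaRect(p[:,:2].astype(np.float32)*1000); print("lid",r,lid.sum())
lo=P[...,:2]
def fr(yaw,c):
    a=np.radians(yaw);return np.array([np.cos(a),np.sin(a)]),np.array([-np.sin(a),np.cos(a)]),np.array(c)
u,n,o=fr(6.2,(.7163,-.0095))
def bx(m): q=P[m][:,:2]-o; return (q@u),(q@n)
g=(h[...,0]>4)&(h[...,0]<17)&(h[...,1]>130)&(Z>.1)&(Z<.14)&(abs(P[...,1])<.06)&(P[...,0]<.7)
x,y=bx(g&(Z>.126)); print("grip top",np.percentile(x,[2,98]),np.percentile(y,[2,98]),len(x))
# references: lid left/right edge at the grip's x, bubble(green), rail legs
x,y=bx(lid); k=abs(x+.03)<.01; print("lid y",np.percentile(y[k],[.5,99.5]))
gr=(h[...,0]>45)&(h[...,0]<90)&(h[...,1]>90)&(Z>.085)&(Z<.12); x,y=bx(gr); print("bubble",x.mean(),y.mean(),len(x),"(-.048,-.085)")
rail=(h[...,0]>18)&(h[...,0]<35)&(h[...,1]>110)&(Z>.12)&(Z<.15); x,y=bx(rail); print("rail y",np.percentile(y,[.2,99.8]),"x",x.min())
w=(h[...,0]>18)&(h[...,0]<35)&(h[...,1]>110)&(Z>.03)&(Z<.042); x,y=bx(w); k=(x<-.1)&(x>-.2); print("heel",np.percentile(x[k],[1,99]),np.percentile(y[k],[1,99]),Z[w].mean())
A=np.c_[p[:,:2],np.ones(len(p))];print("lid grad",np.linalg.lstsq(A,p[:,2],rcond=None)[0])
E
```

```text
t 23.65 p [ 0.6399 -0.0349  0.3577] phi -171.16 tilt [-0.0011  0.    ] F [ 0.   0.  -0.5] w -0.006 q6 -1.82
lid ((704.7369384765625, -147.2728271484375), (544.1997680664062, 223.26382446289062), 85.50562286376953) 14604
grip top [-0.05687091 -0.0419882 ] [0.01202706 0.02771438] 137
lid y [-0.1235998   0.11836983]
bubble -0.049195825473342954 -0.08685757976714567 147 (-.048,-.085)
rail y [-0.11071834  0.10568373] x -0.1407389429017855
heel [-0.15879344 -0.13649429] [-0.03110814  0.01271149] 0.03760781558637062
lid grad [0.00385885 0.00124665 0.09050072]
```

```bash
python3 -c "
from h import *
print(bot.finish_job())"
```

```text
the job is handed in; nothing more can be done
None
```

I handed the job in with the box level on the small yellow wedge (about 0.3–0.4° of lean left) and the lock slide at about 44.5 mm of 45 mm. The box is about 5 mm from its start, with about 2.4° of turn from pushing the slide against its stop; I didn't see or feel any contact with the radio, mug or spool, but a final check of their positions was unclear because the arm was in view.

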